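# Lock the wheel jig with its locating pin

### The arm

A 7-joint arm with a two-finger parallel gripper is mounted at the origin on a cart in front of the work surface, level with it; the furniture and walls round the work are solid. World frame = base frame: x ahead of the robot, y to its left, z up, the work surface at z = 0. Lengths are in mm, angles in rad, forces in N, time in s.
With the tool pointing down it reaches from about 400 to 875 mm from the base axis. Payload 6.5 kg.
Tool frame: the origin (TCP) lies on the mounting face of the last link; the fingertips stand 166 mm ahead of it and the grasp point (between the pads) lies 147 mm ahead of it; z points along the fingers, y is the line along which they close (so a half turn about z gives the same grasp; the last joint's range is limited). The gripper opens to 88 mm and grips with 3 to 60 N. Pads are 18 mm wide; open, the fingers measure 123 mm over their backs; the gripper's body (75 mm by 187 mm) begins 45 mm behind the grasp point.
Start: joints at [1.163, 0.536, -0.004, 1.538, 0.003, 1.067, -0.071], TCP at [217.869, -612.391, 404.716] pointing down, gripper open.
Joint ranges: [-2.7, 2.7], [-0.37, 2.16], [-1.27, 1.26], [0.24, 2.4], [-1.31, 4.45], [0.19, 1.91], [-2.76, 2.76]. Speed limits (rad/s): [2.39, 2.39, 3.14, 3.14, 3.14, 3.14, 3.14].

### API

Orientations are given as a unit quaternion [x, y, z, w].
In Python, from rig import arm gives the robot as it stands. The module is installed in compiled form; this text tells all that it offers.
- The arm moves only by the tool move_arm, never from a script. Its argument "plan" is a list of rows, each a list of 7 numbers: the shift along the tool's x, y, z in cm, then the turn, a rotation vector about the tool's x, y, z in degrees, then the closure in counts, from 0 (fully open) to 255 (shut). In form: [[x, y, z, wx, wy, wz, claw], ...]. A call has 1 to 5 rows; each row shifts and turns the commanded pose from where the row before left it, along the tool's axes as they then stand; what a row does not reach is not made up. A row lasts 1/12 s, in which the tool goes at most 41.7 mm and 7.16 degrees, less where a joint would pass 70% of its speed; a pose out of reach is approached as far as the arm can. A call is refused whole if a number of a shift passes 4.17 or a number of a turn 7.16, either way. A call with a gripper value outside its range is refused whole. The fingers move at their own pace and stop on an object; the grip force is fixed at half the most. Time passes only in rows, so rows that do not move let the fingers close. It gives the time, the measured TCP pose, the force, the opening and the grip force at its end, in the units of the state.
- arm.get_obs(): the state, without advancing time (a new reading comes with each control period).
- arm.snapshot(name): name is "scene" or "side" or "wrist"; returns a dict with "image" (420x560x3 uint8, red, green, blue), "range_z" (420x560 float32, mm along the optical axis (not along the pixel's ray), 0 where there is no reading), "fx", "fy", "cx", "cy" (pixels), "rvec" (rotation vector, rad) and "tvec" (3), from world to camera coordinates, as OpenCV has them; the wrist camera has in their place "hand_eye" (4x4, takes a point from camera to tool coordinates, whose origin is the TCP and whose axes are the flange's). Camera axes: x right, y down, z forward; pixel columns grow to the right and rows downward; lengths in mm; the calibration is good to about 2 mm. A picture is of the moment at which its call begins: read the wrist's pose just before it.
- arm.finish_job(): hands the job in; it is judged then, once.
Trained networks look in a picture, given as the dict that the camera call returned (one of the last four; its "shot" number tells which), for a name from the list of things; names that differ only in an ending like _2 or _b are one class to them, and where a whole thing is asked for, a point or a joint stands for the part that bears it (a point fixed in the world has none). Each returns a list of dicts, best first, with "score" (0 to 1); they miss things now and then, are a little off and sometimes report something else, mostly with a low value. They report only what shows in the picture. A call takes as long as a camera call. They do not tell look-alikes from the thing itself.
- arm.recognise(picture, target): "position" ([column, row] in pixels, amid what is visible of it).
- arm.trace(picture, target): "mask" (420x560 bool, what is visible of it) and "position" ([column, row] in pixels, amid what is visible of it).
- arm.tip_of(picture, target): "position" ([column, row] in pixels: a listed point, or the origin of a listed thing).
The state is a dict: "time_s": time; "qpos": joint angles; "qvel": joint speeds; "tau": joint torques, N m; "ee_pos": TCP position; "orientation": TCP orientation; "contact_force": force on the tool from outside, world axes, zero at the start; "ft_torque": the same for the moment, N m; "width": finger opening in mm; "finger_force": force on a finger pad.
Only numpy, scipy, OpenCV 4.12 (cv2) and the standard library are available. Lean on these libraries where they do the work, as an engineer would, in place of code of your own. Each camera call takes 0.05 s, during which the arm holds its last target. There are 200 camera calls.

### The job

Take the locating pin with the red knob out of its wooden stand and lock the blue jig with it. Its blind hole is unmarked, somewhere along the black plate at the bottom of the jig's slot: feel for it by sliding the pin's tip along the plate until it drops in, then press the pin fully home, upright with its collar flat on the cover, and let go. Leave the wheel, the putty tub and the tape measure where they stand.

Things in the scene. Friction and masses are not known exactly. Their poses are not given: they have to be found in the camera images.
- jig: Low blue housing bolted to the table, 226 mm long (x; 260 mm over its two 8 mm high end feet), 70 mm wide (y), 30 mm high; origin at the centre of its underside, z up. Through the slot in its cover one reaches a fixed black steel plate with a single blind hole, 14 mm across and 18 mm deep.
- slot_mid (a point): Middle of the jig's slot, at the top of the cover. The slot runs along x, 90 mm long, 16 mm wide, through the 10 mm cover; the flat plate below fills it, 10 mm under this point. The blind hole is on the slot's centre line, but where along it is not reported: anywhere within 30 mm of this point either way, different each time.
- pin_knob (a point): Middle of the red knob of the loose pin (about 0.11 kg), to grasp it by: a vertical cylinder 22 mm across, 34 mm high. Below it are a steel collar 26 mm across and 4 mm thick (underside 21 mm below this point) and a steel shank 12 mm across, 26 mm long. z runs along the pin towards the knob; the pin is round.
- pin_tip (a point): Centre of the end of the pin's shank, 47 mm below the middle of the knob; 2 mm chamfer. When the pin is home, its collar rests on the jig's cover and the tip is 26 mm below the cover's top; on the plate beside the hole the tip is only 10 mm below it.
- pin_stand: Wooden block fixed to the table, 60 x 60 mm, 32 mm high; the pin stands in its central hole at the start, collar on the block's top, the middle of the knob 53 mm above the table; lift the pin straight up more than 26 mm to clear it. Origin at the centre of its underside, z up.
- wheel: Loose black caster wheel lying flat beside the jig, 68 mm across, 17 mm high; origin at the centre of its underside. A bystander.
- putty_tub: Loose pale round putty tub with lid, 81 mm across, 57 mm high, standing to the left of the pin stand; origin at the centre of its underside. A bystander.
- tape_measure: Loose yellow tape measure standing on its edge to the right of the pin stand, 34 x 79 mm (x, y), 58 mm high; origin at the centre of its underside. A bystander.
There are look-alikes about, which are no part of the job. Of the things like the part that bears pin_knob, leave any that is purple; of the rest the smaller one is meant.

How it is judged (in metres and radians):
At the end, for the whole second after the job is handed in: The pin stands upright (within 5 degrees) and still in the hole in the jig's slot, its collar down on the cover to within 2.5 mm (tip at least 23.5 mm below the cover's top, which only the hole allows), and released (z of pin_tip in the frame of slot_mid between -0.03 and -0.0235 m and y of pin_tip in the frame of slot_mid between -0.006 and 0.006 m and x of pin_tip in the frame of slot_mid between -0.036 and 0.036 m and angle between pin_tip's own z axis and vertical below 0.09 rad and linear speed of pin below 0.02 m/s); the robot touches nothing.
It fails at once if the wheel is pushed more than 20 mm or tipped over (distance of wheel from where it was at the start of the episode above 0.02 m or angle between wheel's own z axis and vertical above 0.5 rad).
It fails at once if the putty tub is pushed more than 20 mm or tipped over (distance of putty_tub from where it was at the start of the episode above 0.02 m or angle between putty_tub's own z axis and vertical above 0.5 rad).
It fails at once if the tape measure is pushed more than 20 mm or tipped over (distance of tape_measure from where it was at the start of the episode above 0.02 m or angle between tape_measure's own z axis and vertical above 0.5 rad).
It also fails if it takes over 64 s, if anything falls off the work surface, if the arm or the gripper's body presses on something with over 40 N, if the wrist force passes 120 N, or if a joint passes its speed limit or range.

## Working session

There is one attempt and no reset: what is moved stays moved. The work goes in short steps, Python scripts to look and compute and a tool call to move; the robot and the scene stay as the last step left them, time stands still between calls to the robot, and variables do not carry over. Pictures are saved under pics/ and viewed, at most 10 in all, crops included, and the job is handed in when it is done.

Besides the shell and the picture viewer there is one more tool, called after "Emit:" by a JSON object that holds its "fn" and its "kwargs", one argument or row to a line. move_arm: Moves the arm, as the interface text tells. Its arguments: {"type":"object","properties":{"plan":{"type":"array","items":{"type":"array","items":{"type":"number"}}}},"required":["plan"]}

```bash
mkdir -p pics; cat > h.py <<'E'
import numpy as np, cv2
from scipy.spatial.transform import Rotation as R
from rig import arm
def snap(n):
    o=arm.get_obs(); s=arm.snapshot(n); s['obs']=o; return s
def world(s,px,r=2,z=None):
    u,v=px; iu,iv=int(round(u)),int(round(v))
    ray=np.array([(u-s['cx'])/s['fx'],(v-s['cy'])/s['fy'],1])
    if 'hand_eye' in s:
        H=np.array(s['hand_eye']); Q=R.from_quat(s['obs']['orientation']).as_matrix()
        A=Q@H[:3,:3]; b=Q@H[:3,3]+np.array(s['obs']['ee_pos'])
    else:
        A=R.from_rotvec(np.ravel(s['rvec'])).as_matrix().T; b=-A@np.ravel(s['tvec'])
    if z is not None:
        d=A@ray; return b+d*(z-b[2])/d[2]
    p=s['range_z'][iv-r:iv+r+1,iu-r:iu+r+1]; p=p[p>0]
    return A@(ray*np.median(p))+b
def save(s,f): cv2.imwrite('pics/'+f,s['image'][:,:,::-1])
E
python3 - <<'E'
from h import *
np.set_printoptions(precision=1,suppress=True)
o=arm.get_obs();print(o)
ims=[]
for n in('scene','side'):
    s=snap(n);ims.append(s['image'])
    for t in('jig','slot_mid','pin_knob','pin_stand','wheel','putty_tub','tape_measure'):
        for d in (arm.tip_of if t in('slot_mid','pin_knob') else arm.recognise)(s,t)[:4]:
            print(n,t,round(d['score'],2),np.array(d['position']),world(s,d['position']))
for i,m in enumerate(ims): cv2.imwrite(f'pics/a{i}.png',m[:,:,::-1])
E
```

```text
{'time_s': 0.0, 'qpos': array([ 1.2,  0.5, -0. ,  1.5,  0. ,  1.1, -0.1]), 'qvel': array([ 0.,  0., -0., -0., -0.,  0.,  0.]), 'tau': array([  0. , -57.1,   1. , -25.2,  -0.1,   0. ,   0. ]), 'ee_pos': array([ 217.8, -612.1,  403.9]), 'orientation': array([ 1. ,  0.2, -0. , -0. ]), 'contact_force': array([ 0.3, -0.3,  0. ]), 'ft_torque': array([ 0. , -0. , -0.1]), 'finger_force': 0.0, 'width': 87.84634191220732}
scene jig 0.67 [234.4 326.3] [ 670.9 -173.6   27.5]
scene pin_knob 0.76 [283.4 223.3] [608.7  83.8  72.3]
scene pin_knob 0.57 [227.3 207.3] [439.  104.3  45.5]
scene pin_knob 0.44 [292.2 184.3] [512.8 284.2  49.5]
scene pin_stand 0.94 [292.2 192.1] [517.3 277.8  30.6]
scene wheel 0.75 [270.4 304. ] [685.1 -83.8  13.5]
scene putty_tub 0.26 [293.6 195.5] [527.9 267.1  28.7]
scene tape_measure 0.93 [273.8 208.9] [527.9 171.9  36.4]
side jig 0.94 [371.9 304. ] [ 614.8 -180.    31.4]
side slot_mid 0.75 [379.4 293.9] [ 645.2 -149.9   27.8]
side pin_knob 0.95 [304.1 225.7] [594.7  86.4  68.6]
side pin_knob 0.55 [228.6 234.3] [438.  106.2  62.2]
side pin_knob 0.52 [237.5 206.1] [496.2 286.   55.5]
side pin_stand 0.58 [240.5 217.7] [498.  265.5  32.6]
side wheel 0.69 [381.5 278. ] [688.5 -80.4  15.1]
side putty_tub 0.75 [229.6 196.3] [493.9 369.9  54.1]
side tape_measure 0.65 [257.  231.6] [511.5 160.4  36.6]
side tape_measure 0.31 [239.9 221. ] [495.5 262.   25.7]
```

```bash
python3 -c "
import cv2,numpy as np
a=cv2.imread('pics/a0.png')[140:380,130:430];b=cv2.imread('pics/a1.png')[160:340,180:480]
cv2.imwrite('pics/b.png',np.vstack([cv2.resize(a,(600,480)),])) ;cv2.imwrite('pics/c.png',cv2.resize(b,(750,450)))"
```

```text
(no output)
```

View pics/b.png

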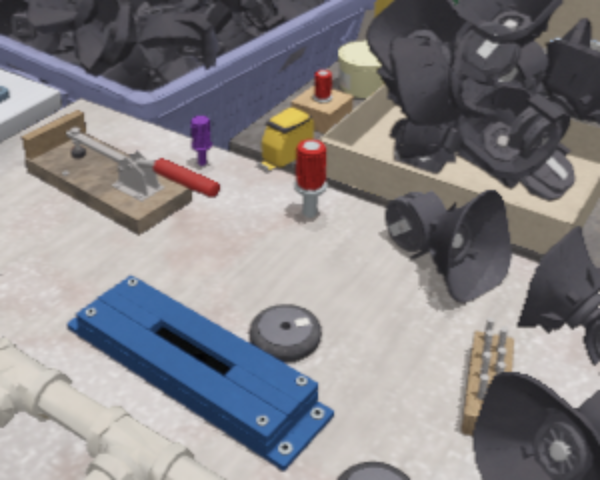

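View pics/c.png

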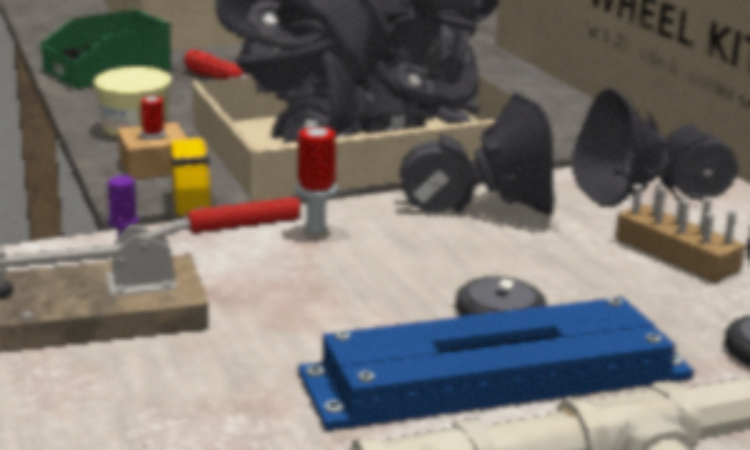

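The wide view shows the red pin in the wooden stand at about scene (292,184). The bigger red pin at (283,223) and the purple one are decoys. The jig is in front, with the wheel close by.

```bash
python3 - <<'E'
from h import *
np.set_printoptions(precision=1,suppress=True)
o=arm.get_obs();print(R.from_quat(o['orientation']).as_matrix().round(3))
for n in('scene','side'):
    s=snap(n)
    d=arm.trace(s,'jig')
    if d:
        v,u=np.nonzero(d[0]['mask']); P=np.array([world(s,(a,b),0) for a,b in zip(u,v) if s['range_z'][b,a]>0])
        P=P[abs(P[:,2]-30)<6]; r=cv2.minAreaRect(P[:,:2].astype(np.float32)); print(n,'jig',r,len(P),P[:,2].mean())
    # height map around stand, 30mm cells x 380..680, y 130..460
    vv,uu=np.nonzero(s['range_z']>0)
    A=R.from_rotvec(np.ravel(s['rvec'])).as_matrix().T;b=-A@np.ravel(s['tvec'])
    z=s['range_z'][vv,uu]; W=np.c_[(uu-s['cx'])/s['fx']*z,(vv-s['cy'])/s['fy']*z,z]@A.T+b
    H=np.full((16,14),-1)
    for p in W:
        i,j=int((p[0]-320)//25),int((p[1]-120)//25)
        if 0<=i<16 and 0<=j<14:H[i,j]=max(H[i,j],p[2])
    print('rows x from 320, cols y from 120, 25mm');print(H)
    m=(W[:,0]>150)&(W[:,0]<850)&(W[:,1]>-700)&(W[:,1]<420); print('max z',W[m][:,2].max(),W[m][W[m][:,2].argmax()])
E
```

```text
[[ 0.9  0.3 -0. ]
 [ 0.3 -0.9 -0. ]
 [-0.   0.  -1. ]]
scene jig ((638.883544921875, -158.67054748535156), (71.8565444946289, 227.36712646484375), 85.2625961303711) 3652 28.02294691026059
rows x from 320, cols y from 120, 25mm
[[  0   0  -1  -1  -1  -1  -1  -1  -1  -1  -1  -1  -1  -1]
 [  0   0  -1  -1  -1  -1  -1  -1  -1  -1  -1  -1  -1  -1]
 [  0   0  -1  -1  -1  -1  -1  -1  -1  -1  -1  -1  -1  -1]
 [  0  -1  -1  -1  -1  -1  -1  -1  -1  -1  -1  -1  -1  -1]
 [ 61   0   0   0   0   0   0   0   0   0  -1  -1   0   0]
 [ 59   0   0   0  -1  -1   0  -1  -1  -1   0  53  -1  -1]
 [  0  48  44  -1  -1  31  67  30  -1  54  56  56  56  -1]
 [  7  52  55  56  -1  31  69  68  29  54  54  55  55  -1]
 [  0  53  56  56   0  31  32  31  29  54  55  53  -1  -1]
 [  0   0  -1  49  49  49 154  48  49  -1  -1  -1  -1  -1]
 [ -1  42  51  52  50 145 167 186  49  34   0  -1  -1  -1]
 [  0  48  51  -1 130 137 137 205 206   1  -1  -1  -1  -1]
 [  0  46  51 174 175 166   0 200 205  -1  -1  -1  -1  -1]
 [  0  47 163 172 177 171  -1 193 198  -1  -1  -1  -1  -1]
 [  1  38 146 165 173 200 206 213 219  -1  -1  
[... 584 characters left out ...]
1]
 [ 64   1   1   1   1   1   2   2   2   2   2  52   2   1]
 [  1   1   2   2   2  33  67  33  32  56  57  57  57   2]
 [  2  58  59  57   2  35  72  70  32  58  57  57  57  -1]
 [  1  55  58  58  -1  -1  33  33  32  57  57  57  58  -1]
 [  1  -1  50  51  50  52  50  50  51  50  54  57   1   2]
 [  0  52  54  54  53 146 169 190  53  53  53   0   1   1]
 [  2  45  55  -1 134 140 139 207 206  71  52  -1  -1  -1]
 [  2   1  -1 177 176 170 155 203 207   5  51  -1  -1  -1]
 [  2  53 163 173 180 175 145 198 201   5  32  -1  -1  -1]
 [  3  42 146 167 176 200 210 213 222  -1  20  -1  -1  -1]
 [ 59  42  53 164 185 202 191 202 229 231  -1  -1  -1  -1]]
max z 448.08666946674015 [ 256.6 -610.2  448.1]
```

```bash
cat >> h.py <<'E'
def plan(tgt,yaw=None):
    "total tool-axis shift (cm) to TCP target and z turn (deg) to yaw of tool x"
    o=arm.get_obs(); M=R.from_quat(o['orientation']).as_matrix()
    print('t',round(o['time_s'],2),'pos',o['ee_pos'].round(1),'F',o['contact_force'].round(1),'w',round(o['width'],1),'yaw',round(np.degrees(np.arctan2(M[1,0],M[0,0])),2),'tilt',np.round(np.degrees(M[:2,2]),2))
    print('shift cm',(M.T@(np.array(tgt)-o['ee_pos'])/10).round(2), 'q',o['qpos'].round(2))
E
python3 - <<'E'
from h import *
plan([600,-159,404]); s=snap('wrist');print(s['hand_eye'].round(2),s['fx'])
E
```

```text
t 1.0 pos [ 217.9 -612.4  404.7] F [ 0.1 -0.6 -0.1] w 87.9 yaw 19.58 tilt [ 0. -0.]
shift cm [ 51.2  -29.91   0.07] q [ 1.16  0.54 -0.    1.54  0.    1.07 -0.07]
[[ 0.   -0.96 -0.29 73.66]
 [ 1.    0.    0.   -0.16]
 [-0.   -0.29  0.96 19.72]
 [ 0.    0.    0.    1.  ]] 370.4135636336332
```

Emit:
{"fn": "move_arm", "kwargs": {
  "plan": [
    [3.4,-2,0,0,0,0,0],
    [3.4,-2,0,0,0,0,0],
    [3.4,-2,0,0,0,0,0],
    [3.4,-2,0,0,0,0,0],
    [3.4,-2,0,0,0,0,0]
  ]
}}

```text
time_s: 1.47
ee_pos: [345.4, -459.7, 404.9]
orientation: [0.985, 0.17, 0.0, 0.0]
contact_force: [0.3, 0.0, -0.6]
width: 88.5
finger_force: 0.0
```

Emit:
{"fn": "move_arm", "kwargs": {
  "plan": [
    [3.4,-2,0,0,0,0,0],
    [3.4,-2,0,0,0,0,0],
    [3.4,-2,0,0,0,0,0],
    [3.4,-2,0,0,0,0,0],
    [3.4,-2,0,0,0,0,0]
  ]
}}

```text
time_s: 1.88
ee_pos: [472.1, -308.4, 405.0]
orientation: [0.985, 0.17, 0.0, 0.0]
contact_force: [0.5, -0.3, 0.0]
width: 88.3
finger_force: 0.0
```

Emit:
{"fn": "move_arm", "kwargs": {
  "plan": [
    [3.4,-2,0,0,0,0,0],
    [3.4,-2,0,0,0,0,0],
    [3.4,-2,0,0,0,0,0],
    [3.4,-2,0,0,0,0,0],
    [3.4,-2,0,0,0,0,0]
  ]
}}

```text
time_s: 2.3
ee_pos: [598.8, -157.2, 404.9]
orientation: [0.985, 0.17, 0.0, 0.0]
contact_force: [1.1, -0.5, -0.4]
width: 88.0
finger_force: 0.0
```

```bash
python3 - <<'E'
from h import *
np.set_printoptions(precision=1,suppress=True)
plan([490,283,404])
s=snap('wrist'); save(s,'w1.png'); np.savez('jig.npz',image=s['image'],range_z=s['range_z'])
for d in arm.tip_of(s,'slot_mid')[:2]: print(d,world(s,d['position'],z=30))
d=arm.trace(s,'jig')
if d:
    v,u=np.nonzero(d[0]['mask']); P=np.array([world(s,(a,b),0) for a,b in zip(u,v) if s['range_z'][b,a]>0])
    T=P[abs(P[:,2]-30)<6]; print(cv2.minAreaRect(T[:,:2].astype(np.float32)),T[:,2].mean())
    # slot: dark/deep pixels near middle
    W=np.array([world(s,(a,b),0) for a in range(0,560,1) for b in range(0,420,1) if s['range_z'][b,a]>0])
    c=np.array([639.3,-158.8]); S=W[(np.linalg.norm(W[:,:2]-c,axis=1)<60)&(W[:,2]<26)&(W[:,2]>10)]
    S=S[abs(S[:,1]-c[1]+ (S[:,0]-c[0])*.084)<16]; print('slot',len(S),cv2.minAreaRect(S[:,:2].astype(np.float32)),S.mean(0))
E
```

```text
t 2.3 pos [ 598.8 -157.2  404.9] F [ 1.1 -0.5 -0.4] w 88.0 yaw 19.58 tilt [ 0. -0.]
shift cm [  4.5 -45.1   0.1] q [ 0.3  0.5 -0.2  1.6  0.1  1.  -1.1]
{'position': [291.4, 147.2], 'score': 0.62} [ 636.1 -154.2   30. ]
((638.2734985351562, -157.42425537109375), (70.16233825683594, 226.33802795410156), 85.33216094970703) 30.19537797582238
slot 1425 ((638.1868286132812, -157.6598358154297), (15.812112808227539, 90.30152893066406), 85.2800064086914) [ 638.6 -157.9   20.2]
```

View pics/w1.png

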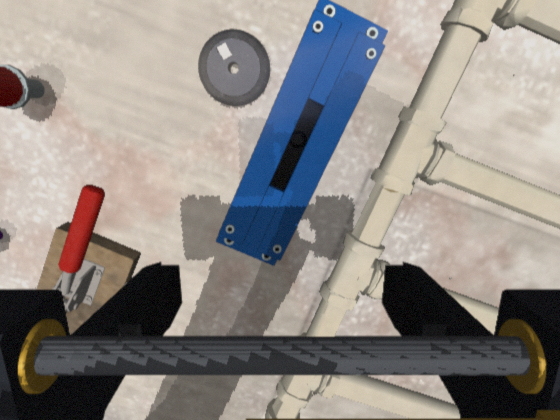

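The slot's centre is at (638.2, -157.7), its axis is -4.7°, and its measured size of 90x16 matches. Next I go to the pin.

Emit:
{"fn": "move_arm", "kwargs": {
  "plan": [
    [0.4,-3.8,0,0,0,-7,0],
    [0.86,-3.72,0,0,0,0,0],
    [0.86,-3.72,0,0,0,0,0],
    [0.86,-3.72,0,0,0,0,0],
    [0.86,-3.72,0,0,0,0,0]
  ]
}}

```text
time_s: 2.87
ee_pos: [552.0, 26.6, 404.8]
orientation: [0.973, 0.229, -0.0, 0.0]
contact_force: [0.8, 0.8, -0.2]
width: 88.2
finger_force: 0.0
```

Emit:
{"fn": "move_arm", "kwargs": {
  "plan": [
    [0.86,-3.72,0,0,0,0,0],
    [0.86,-3.72,0,0,0,0,0],
    [0.86,-3.72,0,0,0,0,0],
    [0.86,-3.72,0,0,0,0,0],
    [0.86,-3.72,0,0,0,0,0]
  ]
}}

```text
time_s: 3.28
ee_pos: [507.8, 212.3, 404.9]
orientation: [0.973, 0.229, 0.0, 0.001]
contact_force: [0.9, 0.0, 0.8]
width: 88.3
finger_force: 0.0
```

Emit:
{"fn": "move_arm", "kwargs": {
  "plan": [
    [0,0,0,0,0,-7,0],
    [0,0,0,0,0,-7,0],
    [0,0,0,0,0,-7,0],
    [0,0,0,0,0,-7,0],
    [0,0,0,0,0,-7,0]
  ]
}}

```text
time_s: 3.7
ee_pos: [508.5, 210.8, 404.7]
orientation: [0.858, 0.514, -0.0, 0.001]
contact_force: [-0.5, 0.5, -0.3]
width: 87.9
finger_force: 0.0
```

```bash
python3 - <<'E'
from h import *
plan([505,283,404])
E
```

```text
t 3.7 pos [508.5 210.8 404.7] F [-0.5  0.5 -0.3] w 87.9 yaw 61.82 tilt [ 0.01 -0.07]
shift cm [ 6.2  -3.72  0.06] q [-0.12  0.41 -0.45  1.78  0.21  1.   -1.15]
```

Emit:
{"fn": "move_arm", "kwargs": {
  "plan": [
    [3.1,-1.85,0,0,0,0,0],
    [3.1,-1.85,0,0,0,0,0],
    [0,0,0,0,0,-7,0],
    [0,0,0,0,0,-7,0],
    [0,0,0,0,0,-7,0]
  ]
}}

```text
time_s: 4.12
ee_pos: [505.5, 283.7, 404.5]
orientation: [0.75, 0.662, -0.0, 0.0]
contact_force: [0.9, -0.4, -0.3]
width: 88.1
finger_force: 0.0
```

Emit:
{"fn": "move_arm", "kwargs": {
  "plan": [
    [0,0,0,0,0,-7,0],
    [0,0,0,0,0,-7,0],
    [0,0,0,0,0,-7,0],
    [0,0,0,0,0,-7,0],
    [0,0,0,0,0,-7,0]
  ]
}}

```text
time_s: 4.53
ee_pos: [505.8, 282.8, 404.6]
orientation: [0.517, 0.856, -0.0, 0.001]
contact_force: [0.7, -0.6, 0.2]
width: 88.0
finger_force: 0.0
```

Emit:
{"fn": "move_arm", "kwargs": {
  "plan": [
    [0,0,0,0,0,-7,0],
    [0,0,0,0,0,-7,0],
    [0,0,0,0,0,-7,0],
    [0,0,0,0,0,-7,0],
    [0,0,0,0,0,-7,0]
  ]
}}

```text
time_s: 4.95
ee_pos: [505.8, 282.8, 404.5]
orientation: [0.235, 0.972, -0.001, 0.0]
contact_force: [-1.1, -0.6, -0.4]
width: 88.0
finger_force: 0.0
```

Emit:
{"fn": "move_arm", "kwargs": {
  "plan": [
    [0,0,0,0,0,-7,0],
    [0,0,0,0,0,-7,0],
    [0,0,0,0,0,-7,0],
    [0,0,0,0,0,0,0],
    [0,0,0,0,0,0,0]
  ]
}}

```text
time_s: 5.37
ee_pos: [505.7, 283.2, 404.4]
orientation: [0.059, 0.998, -0.0, -0.0]
contact_force: [0.2, 0.2, 0.0]
width: 88.3
finger_force: 0.0
```

```bash
python3 - <<'E'
from h import *
np.set_printoptions(precision=1,suppress=True)
plan([505,283,404])
s=snap('wrist'); save(s,'w2.png')
for d in arm.tip_of(s,'pin_knob')[:2]: print(d,world(s,d['position'],z=53))
W=np.array([np.r_[world(s,(a,b),0),s['image'][b,a]] for a in range(560) for b in range(420) if s['range_z'][b,a]>0])
c=np.linalg.norm(W[:,:2]-[503,285],axis=1)<45
T=W[c&(W[:,2]>64)&(W[:,2]<80)];print('knob top',len(T),cv2.minAreaRect(T[:,:2].astype(np.float32)),T[:,2].mean())
H=np.full((14,20),-1)
for p in W:
    i,j=int((p[0]-440)//10),int((p[1]-180)//10)
    if 0<=i<14 and 0<=j<20:H[i,j]=max(H[i,j],p[2])
print(H)
E
```

```text
t 5.37 pos [505.7 283.2 404.4] F [0.2 0.2 0. ] w 88.3 yaw 173.27 tilt [-0.  -0.1]
shift cm [ 0.1 -0.   0. ] q [ 0.1  0.6 -0.9  1.7  0.5  1.1  0.5]
{'position': [289.3, 189.1], 'score': 0.87} [504.7 289.8  53. ]
{'position': [90.6, 138.8], 'score': 0.87} [439.7 121.   53. ]
knob top 515 ((503.43621826171875, 292.0999450683594), (21.95835304260254, 22.754594802856445), 66.75276184082031) 69.72675866804825
[[  2   3   1   2   2   2   2   1   2   1   1   2   2   2   1   2   2   2
    1   1]
 [  2   2   1   1   1   1   2   1   1   1   1   2   1   2   1   1   1   2
    1   1]
 [  2   2   1   2 318 328   1   2   1   1   1   1   2   2   2   2   1   1
    1   3]
 [  2   2   2   1   2 328 322 321 321 322 321 321 319  34  32 326 322 308
    1  58]
 [  1   1   1   2 326 327 320 321 321 329 330 330 330 330 321 327   1   1
   56  57]
 [ 57  56  54   1   1 320 284   1  33  34  71  71 329 329 329 329   1   2
   58  57]
 [ 57  58  58  58 285 310   2   1  34  35  72  72  71  34 285 321 292   2
   58  57]
 [ 58  58  59  58  49 300   1   2  33  33  71  70  68  33 275 311   1   1
   58  56]
 [ 58  59  59  57  48   1   1   1  33  33  34  33  33  33  32 300   2   2
   57  57]
 [ 51  54  56  55  41   1   1   1  33  33  33  33  33  34  32   2   1   1
    1  58]
 [  0   1   1   1   2   2   1   2   1   1   1   2   1   1   2   1   1   2
    1   2]
 [  1   1   1   1   2   1   2   2   2   2   2   1   1   1   2   1   2   1
    1   2]
 [ 53  53  53  53  54  53  52  53  53 148 159 162  53  53  53  53  53  53
   53  53]
 [ 54  54  53  54  54  54  53  54 145 152 162 173 173  54  53  53  54  53
   54  53]]
```

View pics/w2.png

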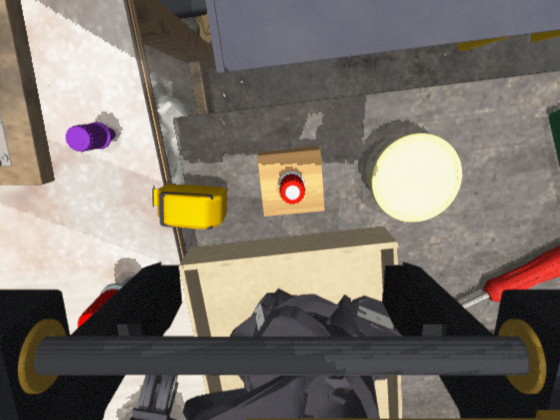

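Pin knob at (503.4, 292.1), top at z≈70, as expected. The tub and tape are about 67 mm either side. I'll check the purple bin's rim before descending, because the camera side will face it.

```bash
python3 - <<'E'
from h import *
np.set_printoptions(precision=0,suppress=True,linewidth=160)
for n in ('wrist','scene','side'):
    s=snap(n)
    W=np.array([world(s,(a,b),0) for a in range(0,560,2) for b in range(0,420,2) if s['range_z'][b,a]>0])
    H=np.full((14,10),-1)
    for p in W:
        i,j=int((p[0]-200)//20),int((p[1]-100)//40)
        if 0<=i<14 and 0<=j<10 and p[2]<300:H[i,j]=max(H[i,j],p[2])
    print(n);print(H)
plan([503.5,292,220])
E
```

```text
wrist
[[-1 -1 -1 -1 -1 -1 -1 -1 -1 -1]
 [-1 -1 -1 -1 -1 -1 -1 -1 -1 -1]
 [-1 -1 -1 -1 -1 -1 -1 -1 -1 -1]
 [-1 -1 -1 -1 -1 -1 -1 -1 -1 -1]
 [-1 -1 -1 -1 -1 -1 -1 -1 -1 -1]
 [ 1  0 -1 -1 -1 -1 -1 -1 -1 -1]
 [ 2  2 -1 -1 -1 -1 -1 -1 -1 -1]
 [ 2  2 -1 -1 -1 -1 -1 -1 -1 -1]
 [ 2  1 -1 -1 -1 -1 -1 -1 -1 -1]
 [ 2  2 -1 -1 -1 -1 -1 -1 -1 -1]
 [ 2  1 -1 -1 -1 -1 -1 -1 -1 -1]
 [66  1  3  2  2  2  1  2  1  3]
 [65  2  2  2  2  1  2  1  2  2]
 [ 2  2  2  2 33 33 56 59 57  1]]
scene
[[  0  -1  87 104  77  96 136 170 181 174]
 [  0   0  86  90  59  69 128 170 185 207]
 [ -1   0   2  -1  51  69  70 164 167 204]
 [  0  -1   2   0   0  66 122 180 178 152]
 [  1   0  -1  -1  -1  45 158 172  77  82]
 [  0  -1  -1  -1  -1  -1 131 140  -1   0]
 [  0  -1  -1  -1  -1  -1  -1  -1  -1  -1]
 [  0  -1  -1  -1  -1  -1  -1  -1  -1  -1]
 [  0  -1  -1  -1  -1  -1  -1  -1  -1  -1]
 [  0  -1  -1  -1  -1  -1  -1  -1  -1  -1]
 [  0  -1  -1  -1  -1  -1  -1  -1  -1  -1]
 [ 62   0  -1  -1   0   0   0  -1  -1  -1]
 [ 62   0   0   0   0  -1  -1  -1   0  -1]
 [  0   0  -1  -1  30  30  -1  54  -1  -1]]
side
[[  1   2  93 109 111 106 137 172 186  -1]
 [  2   1  87  91  59  72 132 175 187 210]
 [  2   1   5  -1  51  72  75 172 167 204]
 [  1   2   4   1   2  65 130 178 181  -1]
 [ -1  -1  -1  -1   0  26 159 174   2   2]
 [  1   1  -1  -1  -1  -1 129 150  -1   1]
 [  1   1  -1  -1  -1  -1  -1  -1  -1  -1]
 [  1   2  -1  -1  -1  -1  -1  -1  -1  -1]
 [  1   1  -1  -1  -1  -1  -1  -1  -1  -1]
 [  1   1  -1  -1  -1  -1  -1  -1  -1  -1]
 [  2   1  -1  -1  -1  -1  -1  -1  -1  -1]
 [ 65   1   1   0   1   1   1   0   1   0]
 [ 65  -1   0   0   1   1   1   1   1   1]
 [  1   0   1   1  33  32   1  57  56   1]]
t 5.62 pos [505. 284. 405.] F [-0.  1. -1.] w 88.1 yaw 173.49 tilt [ 0. -0.]
shift cm [ 0.  1. 18.] q [ 0.  1. -1.  2.  0.  1.  0.]
```

```bash
python3 - <<'E'
from h import *
np.set_printoptions(precision=0,suppress=True,linewidth=160)
s=snap('wrist');print('bottom edge',world(s,(215,70),z=0),world(s,(400,45),z=0),world(s,(560,25),z=0))
s=snap('scene')
for z in(0,50,100,150,200,250): print(z,world(s,(205,192),z=z),world(s,(130+187,140),z=z))
s2=snap('side');
im=np.hstack([cv2.resize(s['image'][90:270,100:340],(480,360)),cv2.resize(s2['image'][60:300,0:210],(315,360))]);cv2.imwrite('pics/d.png',im[:,:,::-1])
E
```

```text
bottom edge [391. 232.   0.] [389. 410.   0.] [388. 560.   0.]
0 [289. 193.   0.] [370. 701.   0.]
50 [351. 126.  50.] [425. 589.  50.]
100 [413.  60. 100.] [480. 478. 100.]
150 [476.  -7. 150.] [535. 367. 150.]
200 [538. -73. 200.] [590. 256. 200.]
250 [ 600. -140.  250.] [646. 145. 250.]
```

View pics/d.png

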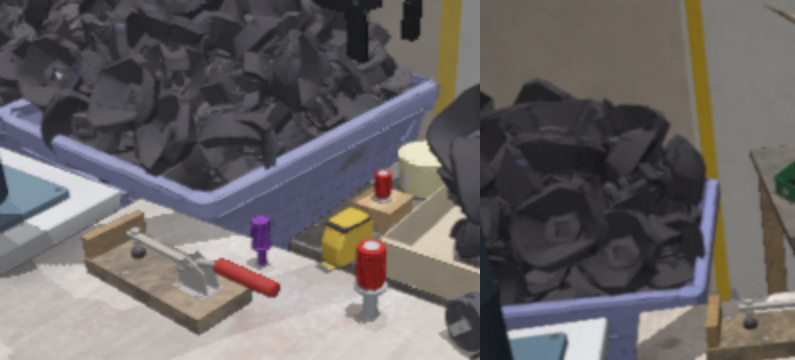

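Emit:
{"fn": "move_arm", "kwargs": {
  "plan": [
    [0,0,0,0,0,-6.6,100],
    [0.2,0.9,2.5,0,0,0,100],
    [0,0,4,0,0,0,100],
    [0,0,4,0,0,0,100],
    [0,0,4,0,0,0,100]
  ]
}}

```text
time_s: 6.18
ee_pos: [503.2, 293.6, 258.4]
orientation: [-0.001, 1.0, 0.0, 0.001]
contact_force: [1.1, 0.2, -0.0]
width: 56.9
finger_force: 0.0
```

```bash
python3 - <<'E'
from h import *
np.set_printoptions(precision=1,suppress=True)
plan([503.4,292,205])
s=snap('wrist')
for d in arm.tip_of(s,'pin_knob')[:2]: print(d,world(s,d['position'],z=53))
W=np.array([np.r_[world(s,(a,b),0),s['image'][b,a]] for a in range(560) for b in range(420) if s['range_z'][b,a]>0])
c=np.linalg.norm(W[:,:2]-[503,290],axis=1)<45
T=W[c&(W[:,2]>62)&(W[:,2]<80)];print('knob top',len(T),cv2.minAreaRect(T[:,:2].astype(np.float32)),T[:,2].mean())
E
```

```text
t 6.18 pos [503.2 293.6 258.4] F [ 1.1  0.2 -0. ] w 56.9 yaw -179.83 tilt [0.1 0. ]
shift cm [-0.  -0.2  5.3] q [-0.1  0.8 -0.8  1.8  0.7  0.9  0.4]
{'position': [281.0, 251.3], 'score': 0.64} [503.7 293.3  53. ]
knob top 1601 ((502.8912048339844, 292.0764465332031), (22.149120330810547, 22.620285034179688), 8.63935375213623) 69.45512173260637
```

Emit:
{"fn": "move_arm", "kwargs": {
  "plan": [
    [0,-0.1,2.7,0,0,0,100],
    [0,0,2.6,0,0,0,100],
    [0,0,0,0,0,0,100],
    [0,0,0,0,0,0,255],
    [0,0,0,0,0,0,255]
  ]
}}

```text
time_s: 6.7
ee_pos: [503.9, 293.4, 209.3]
orientation: [-0.002, 1.0, 0.001, 0.001]
contact_force: [0.1, 0.0, -0.1]
width: 42.8
finger_force: 0.0
```

Emit:
{"fn": "move_arm", "kwargs": {
  "plan": [
    [0,0,0,0,0,0,255],
    [0,0,0,0,0,0,255],
    [0,0,0,0,0,0,255],
    [0,0,0,0,0,0,255]
  ]
}}

```text
time_s: 7.03
ee_pos: [503.6, 292.8, 207.9]
orientation: [-0.002, 1.0, 0.0, 0.001]
contact_force: [0.9, -1.5, 6.8]
width: 21.0
finger_force: 30.0
```

Emit:
{"fn": "move_arm", "kwargs": {
  "plan": [
    [0,0,-1,0,0,0,255],
    [0,0,-4,0,0,0,255],
    [0,0,-4,0,0,0,255],
    [0,0,-4,0,0,0,255],
    [0,0,-4,0,0,0,255]
  ]
}}

```text
time_s: 7.45
ee_pos: [502.5, 292.4, 379.0]
orientation: [-0.002, 1.0, -0.0, -0.0]
contact_force: [0.8, 0.4, -0.9]
width: 21.4
finger_force: 30.0
```

```bash
python3 - <<'E'
from h import *
np.set_printoptions(precision=1,suppress=True)
plan([638.2,-157.7,375])
s=snap('wrist');save(s,'w3.png')
s=np.load('jig.npz');im=s['image'][90:200,255:340];cv2.imwrite('pics/slot.png',cv2.resize(im[:,:,::-1],None,fx=5,fy=5,interpolation=cv2.INTER_CUBIC))
E
```

```text
t 7.45 pos [502.5 292.4 379. ] F [ 0.8  0.4 -0.9] w 21.4 yaw -179.77 tilt [-0. -0.]
shift cm [-13.4 -45.1   0.4] q [ 0.   0.6 -0.9  1.7  0.5  1.1  0.5]
```

View pics/w3.png

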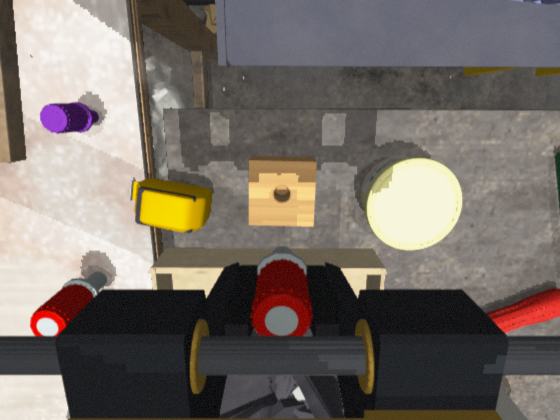

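View pics/slot.png

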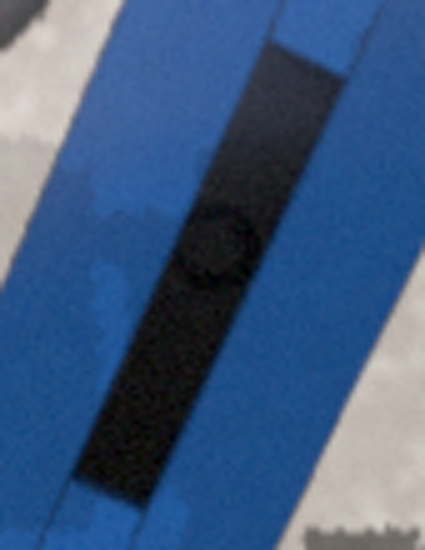

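The pin is held and the stand is empty. In the slot there is a faint ring at image pixel (298,139). I'll treat it only as a hint for where to start, and confirm the hole by feel.

Emit:
{"fn": "move_arm", "kwargs": {
  "plan": [
    [-1.1,-3.7,0,0,0,0,255],
    [-1.1,-3.8,0,0,0,0,255],
    [-1.1,-3.8,0,0,0,0,255],
    [-1.1,-3.8,0,0,0,0,255],
    [-1.1,-3.8,0,0,0,0,255]
  ]
}}

```text
time_s: 7.92
ee_pos: [558.7, 101.8, 377.1]
orientation: [-0.002, 1.0, -0.0, 0.0]
contact_force: [1.4, 1.2, -0.7]
width: 21.1
finger_force: 30.0
```

Emit:
{"fn": "move_arm", "kwargs": {
  "plan": [
    [-1.1,-3.8,0,0,0,0,255],
    [-1.1,-3.8,0,0,0,0,255],
    [-1.1,-3.8,0,0,0,0,255],
    [-1.1,-3.8,0,0,0,0,255],
    [-1.1,-3.8,0,0,0,0,255]
  ]
}}

```text
time_s: 8.33
ee_pos: [614.3, -88.1, 377.0]
orientation: [-0.002, 1.0, -0.0, -0.0]
contact_force: [1.0, 0.2, -0.6]
width: 21.2
finger_force: 30.0
```

Emit:
{"fn": "move_arm", "kwargs": {
  "plan": [
    [-1.2,-3.6,0,0,0,0,255],
    [-1.2,-3.6,0,0,0,0,255],
    [0,0,0,0,0,4.9,255],
    [0,0,3,0,0,0,255],
    [0,0,3,0,0,0,255]
  ]
}}

```text
time_s: 8.75
ee_pos: [639.3, -158.9, 317.8]
orientation: [0.042, 0.999, -0.0, 0.002]
contact_force: [-0.4, 0.2, -1.7]
width: 21.1
finger_force: 30.0
```

```bash
python3 - <<'E'
from h import *
np.set_printoptions(precision=1,suppress=True)
a=np.radians(-4.7);ax=np.array([np.cos(a),np.sin(a)]);c=np.array([638.2,-157.7])
plan([638.2,-157.7,235])
s=snap('wrist'); 
W=np.array([world(s,(a,b),0) for a in range(560) for b in range(420) if s['range_z'][b,a]>0])
d=W[:,:2]-c; u=d@ax; v=d@np.array([-ax[1],ax[0]])
m=(abs(u)<120)&(abs(v)<45)&(W[:,2]>26)&(W[:,2]<34); print('cover v',v[m].min(),v[m].max(),'u',u[m].min(),u[m].max())
m=(abs(u)<60)&(abs(v)<14)&(W[:,2]>12)&(W[:,2]<24); print('slot',m.sum(),v[m].min(),v[m].max(),u[m].min(),u[m].max(),W[m][:,2].mean())
# ring hint from old picture
s0=dict(s); o=dict(s['obs']); o['ee_pos']=np.array([598.8,-157.2,404.9]); o['orientation']=np.array([.985,.17,0,0]);s0['obs']=o
h=world(s0,(298,139.5),z=20)[:2]-c;print('ring u,v',h@ax,h@[-ax[1],ax[0]])
E
```

```text
t 8.75 pos [ 639.3 -158.9  317.8] F [-0.4  0.2 -1.7] w 21.1 yaw 175.16 tilt [ 0.2 -0. ]
shift cm [0.1 0.1 8.3] q [ 0.7  0.8 -0.8  1.6  0.6  1.1  1.2]
cover v -34.912552868905486 35.32733873810917 u -113.62128491789126 112.36604335246604
slot 1934 -7.7586555553312335 8.415083073755927 -44.62418686779964 41.08127640243101 20.096165489414663
ring u,v 6.599924131905429 0.9689991303568369
```

Emit:
{"fn": "move_arm", "kwargs": {
  "plan": [
    [0.9,0.15,2,0,0,0,255],
    [0,0,2.6,0,0,0,255],
    [0,0,2.4,0,0,0,255],
    [0,0,1.0,0,0,0,255],
    [0,0,0,0,0,0,255]
  ]
}}

```text
time_s: 9.22
ee_pos: [628.7, -155.7, 234.9]
orientation: [0.041, 0.999, 0.0, -0.002]
contact_force: [-0.7, -0.2, -0.7]
width: 21.2
finger_force: 30.0
```

```bash
python3 - <<'E'
from h import *
plan([630.2,-156.7,222])
s=snap('wrist');s2=snap('side')
print([d for d in arm.tip_of(s,'pin_tip')[:2]])
im=np.hstack([cv2.resize(s['image'][180:400,180:400],(500,500)),cv2.resize(s2['image'][230:330,330:430],(300,300)).repeat(1,0)[:500] if 0 else cv2.copyMakeBorder(cv2.resize(s2['image'][230:350,330:450],(300,300)),0,200,0,0,0)])
cv2.imwrite('pics/e.png',im[:,:,::-1])
E
```

```text
t 9.22 pos [ 628.7 -155.7  234.9] F [-0.7 -0.2 -0.7] w 21.2 yaw 175.3 tilt [-0.24  0.04]
shift cm [-0.16 -0.08  1.29] q [ 0.64  0.87 -0.72  1.61  0.68  0.93  1.17]
[{'position': [282.9, 251.8], 'score': 0.61}, {'position': [284.5, 245.9], 'score': 0.49}]
```

View pics/e.png

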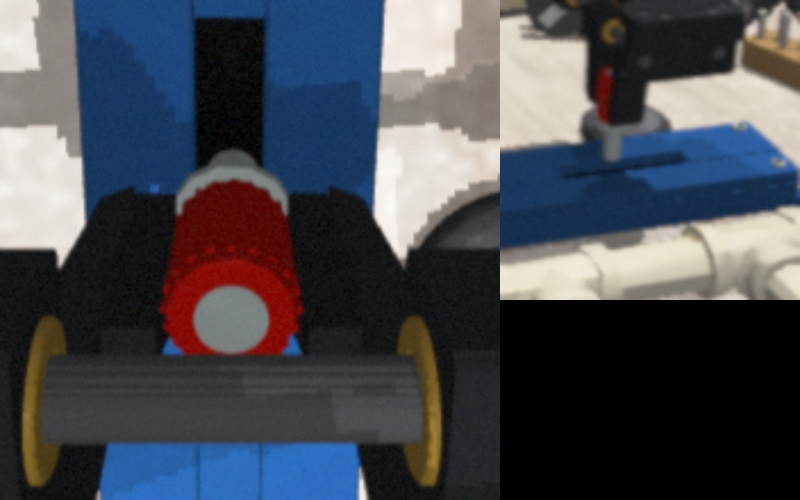

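Pin tip sits above the slot, about 1 mm to the +y side. I'll correct that and lower it until it touches.

Emit:
{"fn": "move_arm", "kwargs": {
  "plan": [
    [0,-0.1,0,0,0,0,255],
    [0,0,0.4,0,0,0,255],
    [0,0,0.4,0,0,0,255],
    [0,0,0,0,0,0,255]
  ]
}}

```text
time_s: 9.7
ee_pos: [629.4, -157.0, 228.2]
orientation: [0.041, 0.999, -0.0, -0.0]
contact_force: [0.1, 0.5, -1.0]
width: 21.1
finger_force: 30.0
```

Emit:
{"fn": "move_arm", "kwargs": {
  "plan": [
    [0,0,0.2,0,0,0,255],
    [0,0,0.2,0,0,0,255],
    [0,0,0.1,0,0,0,255],
    [0,0,0,0,0,0,255]
  ]
}}

```text
time_s: 10.03
ee_pos: [629.6, -156.8, 223.4]
orientation: [0.041, 0.999, 0.0, -0.0]
contact_force: [-0.5, 0.1, -0.6]
width: 21.1
finger_force: 30.0
```

In the slot (tip below the cover top), no contact yet.

Emit:
{"fn": "move_arm", "kwargs": {
  "plan": [
    [0,0,0.1,0,0,0,255],
    [0,0,0.1,0,0,0,255],
    [0,0,0,0,0,0,255]
  ]
}}

```text
time_s: 10.28
ee_pos: [629.9, -156.8, 222.0]
orientation: [0.041, 0.999, -0.0, 0.0]
contact_force: [-0.3, 0.4, 1.0]
width: 21.1
finger_force: 30.0
```

Emit:
{"fn": "move_arm", "kwargs": {
  "plan": [
    [0,0,0.1,0,0,0,255],
    [0,0,0,0,0,0,255]
  ]
}}

```text
time_s: 10.45
ee_pos: [630.2, -156.7, 221.9]
orientation: [0.041, 0.999, -0.0, 0.001]
contact_force: [-2.3, -0.0, 7.0]
width: 21.0
finger_force: 30.0
```

Emit:
{"fn": "move_arm", "kwargs": {
  "plan": [
    [-0.1,0,0.02,0,0,0,255],
    [-0.1,0,0,0,0,0,255],
    [-0.1,0,0,0,0,0,255],
    [-0.1,0,0,0,0,0,255],
    [-0.1,0,0,0,0,0,255]
  ]
}}

```text
time_s: 10.87
ee_pos: [634.6, -156.9, 221.6]
orientation: [0.041, 0.999, -0.0, -0.0]
contact_force: [-4.3, -1.1, 8.5]
width: 20.6
finger_force: 30.0
```

Emit:
{"fn": "move_arm", "kwargs": {
  "plan": [
    [-0.1,0,0,0,0,0,255],
    [-0.1,0,0,0,0,0,255],
    [-0.1,0,0,0,0,0,255],
    [0,0,0,0,0,0,255]
  ]
}}

```text
time_s: 11.2
ee_pos: [637.5, -157.2, 221.3]
orientation: [0.041, 0.999, -0.0, -0.001]
contact_force: [-4.7, 1.2, 8.1]
width: 21.2
finger_force: 30.0
```

Emit:
{"fn": "move_arm", "kwargs": {
  "plan": [
    [-0.1,0,0,0,0,0,255],
    [-0.1,0,0,0,0,0,255],
    [-0.1,0,0,0,0,0,255],
    [0,0,0,0,0,0,255]
  ]
}}

```text
time_s: 11.53
ee_pos: [640.4, -157.4, 221.1]
orientation: [0.041, 0.999, -0.0, -0.001]
contact_force: [-4.0, 0.4, 6.8]
width: 21.2
finger_force: 30.0
```

Emit:
{"fn": "move_arm", "kwargs": {
  "plan": [
    [-0.1,0,0,0,0,0,255],
    [-0.1,0,0,0,0,0,255],
    [0,0,0,0,0,0,255]
  ]
}}

```text
time_s: 11.78
ee_pos: [643.0, -157.7, 221.1]
orientation: [0.041, 0.999, -0.0, 0.001]
contact_force: [0.7, -0.2, 2.9]
width: 21.0
finger_force: 30.0
```

Emit:
{"fn": "move_arm", "kwargs": {
  "plan": [
    [-0.1,0,0,0,0,0,255],
    [-0.1,0,0,0,0,0,255],
    [0,0,0,0,0,0,255]
  ]
}}

```text
time_s: 12.03
ee_pos: [644.8, -157.9, 220.8]
orientation: [0.041, 0.999, 0.0, -0.0]
contact_force: [-1.7, -0.1, 5.6]
width: 21.1
finger_force: 30.0
```

Emit:
{"fn": "move_arm", "kwargs": {
  "plan": [
    [0,0,0.1,0,0,0,255],
    [0,0,0.1,0,0,0,255],
    [0,0,0,0,0,0,255]
  ]
}}

```text
time_s: 12.28
ee_pos: [645.6, -157.9, 220.2]
orientation: [0.041, 0.999, -0.0, 0.001]
contact_force: [-2.0, -0.5, 12.7]
width: 21.3
finger_force: 30.0
```

Emit:
{"fn": "move_arm", "kwargs": {
  "plan": [
    [0.05,0,0,0,0,0,255],
    [0.05,0,0,0,0,0,255],
    [0,0,0,0,0,0,255]
  ]
}}

```text
time_s: 12.53
ee_pos: [644.8, -157.8, 220.4]
orientation: [0.041, 0.999, -0.0, 0.002]
contact_force: [-0.7, 0.1, 12.8]
width: 21.0
finger_force: 30.0
```

Emit:
{"fn": "move_arm", "kwargs": {
  "plan": [
    [0.05,0,0,0,0,0,255],
    [0.05,0,0,0,0,0,255],
    [0,0,0,0,0,0,255]
  ]
}}

```text
time_s: 12.78
ee_pos: [644.1, -157.8, 220.5]
orientation: [0.041, 0.999, -0.0, 0.002]
contact_force: [0.0, 1.0, 11.3]
width: 21.3
finger_force: 30.0
```

Emit:
{"fn": "move_arm", "kwargs": {
  "plan": [
    [0.05,0,0,0,0,0,255],
    [0.05,0,0,0,0,0,255],
    [0,0,0,0,0,0,255]
  ]
}}

```text
time_s: 13.03
ee_pos: [643.4, -157.8, 220.6]
orientation: [0.041, 0.999, -0.0, 0.003]
contact_force: [2.4, -0.6, 10.6]
width: 21.2
finger_force: 30.0
```

```bash
python3 - <<'E'
from h import *
s=snap('wrist');s2=snap('side');s3=snap('scene')
im=np.hstack([cv2.resize(s['image'][180:400,180:400],(400,400)),cv2.resize(s2['image'][240:320,340:420],(400,400))])
cv2.imwrite('pics/f.png',im[:,:,::-1])
E
```

```text
(no output)
```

View pics/f.png

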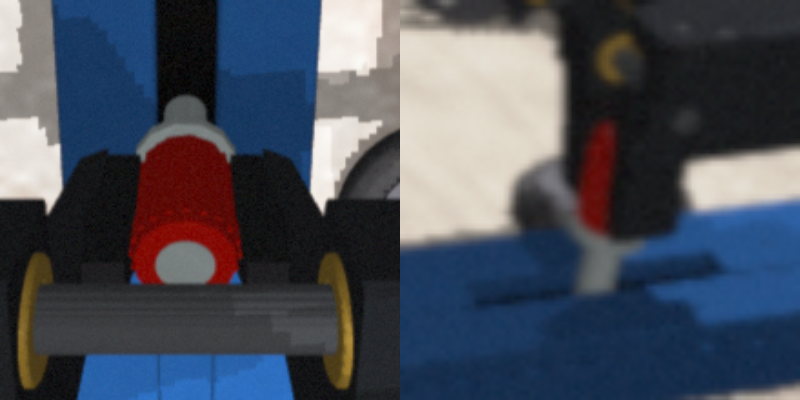

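The side view shows the pin tilted in the grip about the closing axis, with the tip lagging towards the robot, so the tip has not reached the ring yet. I'll measure the tilt.

```bash
cat >> h.py <<'E'
def tilt():
    s=snap('wrist'); H=np.array(s['hand_eye']); im=s['image'].astype(int)
    v,u=np.nonzero(s['range_z']>0); z=s['range_z'][v,u]
    P=np.c_[(u-s['cx'])/s['fx']*z,(v-s['cy'])/s['fy']*z,z]@H[:3,:3].T+H[:3,3]; C=im[v,u]
    red=(C[:,0]>2.2*C[:,1])&(C[:,0]>60)&(np.abs(P[:,1])<16)&(np.abs(P[:,0])<40)&(P[:,2]>120)&(P[:,2]<185)
    Q=P[red&(np.abs(P[:,1])<4)]; k=np.polyfit(Q[:,2],Q[:,0],1)
    for _ in range(4):
        e=Q[:,0]-np.polyval(k,Q[:,2]); Q=Q[np.abs(e)<max(2,1.5*e.std())]; k=np.polyfit(Q[:,2],Q[:,0],1)
    top=(C.max(1)-C.min(1)<25)&(C.min(1)>90)&(np.abs(P[:,1])<9)&(np.abs(P[:,0])<25)&(P[:,2]>125)&(P[:,2]<150)
    print('front line slope deg',np.degrees(np.arctan(k[0])).round(2),'n',len(Q),'z',Q[:,2].min().round(),Q[:,2].max().round(),'x at z155',np.polyval(k,155).round(1),'topdisc',P[top].mean(0).round(1),top.sum())
    rt=Q; return s
E
python3 - <<'E'
from h import *
tilt();plan([638.2,-157.7,222])
E
```

```text
front line slope deg 10.17 n 1059 z 135.0 167.0 x at z155 12.0 topdisc [-1.400e+00 -1.000e-01  1.371e+02] 612
t 13.23 pos [ 643.4 -157.8  220.6] F [ 1.3 -0.6  9.7] w 21.1 yaw 175.28 tilt [ 0.32 -0.02]
shift cm [ 0.52 -0.03 -0.14] q [ 0.63  0.9  -0.71  1.58  0.69  0.92  1.17]
```

Emit:
{"fn": "move_arm", "kwargs": {
  "plan": [
    [0.2,0,0,0,0,0,255],
    [0.2,0,0,0,0,0,255],
    [0.2,0,0,0,0,0,255],
    [0.2,0,0,0,0,0,255],
    [0,0,0,0,0,0,255]
  ]
}}

```text
time_s: 13.65
ee_pos: [636.1, -157.2, 221.0]
orientation: [0.041, 0.999, -0.0, 0.004]
contact_force: [4.9, -0.4, 9.3]
width: 21.0
finger_force: 30.0
```

```bash
python3 - <<'E'
from h import *
tilt();plan([638.2,-157.7,222])
E
```

```text
front line slope deg 3.76 n 898 z 135.0 168.0 x at z155 11.4 topdisc [ 0.000e+00 -1.000e-01  1.367e+02] 719
t 13.7 pos [ 636.2 -157.2  221. ] F [ 4.  -1.7  9.7] w 21.4 yaw 175.28 tilt [ 0.48 -0.02]
shift cm [-0.2  -0.03 -0.1 ] q [ 0.63  0.89 -0.71  1.6   0.69  0.91  1.16]
```

Emit:
{"fn": "move_arm", "kwargs": {
  "plan": [
    [0.2,0,0,0,0,0,255],
    [0.15,0,0,0,0,0,255],
    [0,0,0,0,0,0,255],
    [0,0,-0.08,0,0,0,255],
    [0,0,0,0,0,0,255]
  ]
}}

```text
time_s: 14.12
ee_pos: [631.8, -156.9, 220.9]
orientation: [0.041, 0.999, 0.0, 0.003]
contact_force: [3.2, -0.2, 7.4]
width: 21.3
finger_force: 30.0
```

```bash
python3 - <<'E'
from h import *
tilt();plan([638.2,-157.7,222])
E
```

```text
front line slope deg 1.52 n 826 z 136.0 168.0 x at z155 11.0 topdisc [ 6.000e-01 -1.000e-01  1.365e+02] 752
t 14.17 pos [ 631.8 -156.9  220.9] F [ 3.1 -0.   8.6] w 21.1 yaw 175.28 tilt [ 0.3  -0.01]
shift cm [-0.64 -0.03 -0.11] q [ 0.64  0.89 -0.71  1.61  0.69  0.91  1.16]
```

Emit:
{"fn": "move_arm", "kwargs": {
  "plan": [
    [0,0,-0.1,0,0,0,255],
    [0,0,0,0,0,0,255],
    [-0.1,0,0,0,0,0,255],
    [-0.1,0,0,0,0,0,255],
    [0,0,0,0,0,0,255]
  ]
}}

```text
time_s: 14.58
ee_pos: [632.3, -156.9, 220.9]
orientation: [0.041, 0.999, -0.0, -0.0]
contact_force: [-1.7, 0.4, 9.8]
width: 21.0
finger_force: 30.0
```

Emit:
{"fn": "move_arm", "kwargs": {
  "plan": [
    [0.1,0,-0.15,0,0,0,255],
    [0,0,0,0,0,0,255],
    [0,0,0,0,0,0,255]
  ]
}}

```text
time_s: 14.83
ee_pos: [630.6, -157.0, 221.1]
orientation: [0.041, 0.999, -0.0, -0.001]
contact_force: [-0.8, 0.0, 0.3]
width: 21.2
finger_force: 30.0
```

Emit:
{"fn": "move_arm", "kwargs": {
  "plan": [
    [-0.15,0,0.04,0,0,0,255],
    [-0.15,0,0,0,0,0,255],
    [-0.15,0,0,0,0,0,255],
    [-0.15,0,0,0,0,0,255],
    [0,0,0,0,0,0,255]
  ]
}}

```text
time_s: 15.25
ee_pos: [637.5, -157.5, 221.1]
orientation: [0.041, 0.999, 0.0, 0.0]
contact_force: [0.5, 0.1, -1.0]
width: 21.4
finger_force: 30.0
```

```bash
python3 - <<'E'
from h import *
tilt();plan([638.2,-157.7,222])
E
```

```text
front line slope deg 2.35 n 862 z 135.0 168.0 x at z155 11.0 topdisc [ 2.000e-01 -1.000e-01  1.366e+02] 726
t 15.3 pos [ 637.3 -157.4  221.2] F [ 0.3 -0.4 -0.2] w 20.9 yaw 175.28 tilt [0.   0.01]
shift cm [-0.09 -0.02 -0.08] q [ 0.63  0.9  -0.71  1.59  0.69  0.92  1.17]
```

Emit:
{"fn": "move_arm", "kwargs": {
  "plan": [
    [-0.1,0,0.07,0,0,0,255],
    [-0.1,0,0,0,0,0,255],
    [-0.1,0,0,0,0,0,255],
    [0,0,0,0,0,0,255]
  ]
}}

```text
time_s: 15.63
ee_pos: [640.3, -157.6, 220.8]
orientation: [0.041, 0.999, -0.0, 0.0]
contact_force: [-0.7, -1.0, 2.2]
width: 21.1
finger_force: 30.0
```

Emit:
{"fn": "move_arm", "kwargs": {
  "plan": [
    [-0.1,0,0,0,0,0,255],
    [-0.1,0,0,0,0,0,255],
    [0,0,0,0,0,0,255]
  ]
}}

```text
time_s: 15.88
ee_pos: [642.4, -157.9, 220.5]
orientation: [0.041, 0.999, 0.0, 0.0]
contact_force: [0.5, -0.0, 0.0]
width: 21.0
finger_force: 30.0
```

Emit:
{"fn": "move_arm", "kwargs": {
  "plan": [
    [-0.1,0,0,0,0,0,255],
    [-0.1,0,0,0,0,0,255],
    [0,0,0,0,0,0,255]
  ]
}}

```text
time_s: 16.13
ee_pos: [644.3, -158.0, 220.6]
orientation: [0.041, 0.999, 0.0, 0.0]
contact_force: [-0.3, -0.2, -0.5]
width: 21.0
finger_force: 30.0
```

Emit:
{"fn": "move_arm", "kwargs": {
  "plan": [
    [0,0,0.07,0,0,0,255],
    [0,0,0.07,0,0,0,255],
    [0,0,0,0,0,0,255]
  ]
}}

```text
time_s: 16.38
ee_pos: [644.0, -158.0, 219.1]
orientation: [0.041, 0.999, 0.0, -0.0]
contact_force: [-0.7, -0.3, -1.7]
width: 21.1
finger_force: 30.0
```

No resistance below plate level: the tip is dropping in.

Emit:
{"fn": "move_arm", "kwargs": {
  "plan": [
    [0,0,0.15,0,0,0,255],
    [0,0,0.15,0,0,0,255],
    [0,0,0,0,0,0,255]
  ]
}}

```text
time_s: 16.63
ee_pos: [643.9, -158.0, 215.9]
orientation: [0.041, 0.999, -0.0, -0.0]
contact_force: [-0.6, -0.4, -1.6]
width: 20.8
finger_force: 30.0
```

Emit:
{"fn": "move_arm", "kwargs": {
  "plan": [
    [0,0,0.1,0,0,0,255],
    [0,0,0.1,0,0,0,255],
    [0,0,0,0,0,0,255]
  ]
}}

```text
time_s: 16.88
ee_pos: [644.1, -158.0, 214.1]
orientation: [0.041, 0.999, 0.0, -0.0]
contact_force: [0.1, 0.1, -1.4]
width: 21.2
finger_force: 30.0
```

Emit:
{"fn": "move_arm", "kwargs": {
  "plan": [
    [0,0,0.2,0,0,0,255],
    [0,0,0.2,0,0,0,255],
    [0,0,0.2,0,0,0,255],
    [0,0,0,0,0,0,255]
  ]
}}

```text
time_s: 17.22
ee_pos: [643.9, -158.0, 207.7]
orientation: [0.041, 0.999, 0.0, -0.0]
contact_force: [0.3, 0.5, -1.4]
width: 21.1
finger_force: 30.0
```

Emit:
{"fn": "move_arm", "kwargs": {
  "plan": [
    [0,0,0.15,0,0,0,255],
    [0,0,0.1,0,0,0,255],
    [0,0,0,0,0,0,255]
  ]
}}

```text
time_s: 17.47
ee_pos: [644.0, -158.0, 205.6]
orientation: [0.041, 0.999, 0.0, -0.0]
contact_force: [0.6, 0.7, -0.4]
width: 20.9
finger_force: 30.0
```

Emit:
{"fn": "move_arm", "kwargs": {
  "plan": [
    [0,0,0.1,0,0,0,255],
    [0,0,0.1,0,0,0,255],
    [0,0,0,0,0,0,255],
    [0,0,0,0,0,0,255]
  ]
}}

```text
time_s: 17.8
ee_pos: [644.3, -157.9, 205.0]
orientation: [0.041, 0.999, -0.0, 0.0]
contact_force: [-2.9, 0.1, 7.2]
width: 21.1
finger_force: 30.0
```

Emit:
{"fn": "move_arm", "kwargs": {
  "plan": [
    [0,0,0.1,0,0,0,255],
    [0,0,0,0,0,0,255]
  ]
}}

```text
time_s: 17.97
ee_pos: [644.4, -157.8, 204.9]
orientation: [0.041, 0.999, -0.0, 0.0]
contact_force: [-5.9, 0.5, 14.7]
width: 21.3
finger_force: 30.0
```

```bash
python3 - <<'E'
from h import *
tilt();plan([638.2,-157.7,222])
E
```

```text
front line slope deg 3.16 n 890 z 135.0 168.0 x at z155 11.0 topdisc [ 0.000e+00 -1.000e-01  1.365e+02] 716
t 18.02 pos [ 644.4 -157.8  204.9] F [-6.3 -0.1 13.5] w 21.2 yaw 175.28 tilt [ 0.02 -0.05]
shift cm [ 0.62 -0.04 -1.71] q [ 0.62  0.92 -0.69  1.57  0.71  0.91  1.16]
```

The pin is home: about 16 mm of travel, then a firm stop. I'll release and lift off.

Emit:
{"fn": "move_arm", "kwargs": {
  "plan": [
    [0,0,-0.05,0,0,0,100],
    [0,0,0,0,0,0,100],
    [0,0,0,0,0,0,100],
    [0,0,0,0,0,0,100],
    [0,0,0,0,0,0,100]
  ]
}}

```text
time_s: 18.43
ee_pos: [644.1, -158.0, 203.0]
orientation: [0.041, 0.999, 0.0, -0.0]
contact_force: [-0.4, -1.5, -0.7]
width: 52.3
finger_force: 0.0
```

Emit:
{"fn": "move_arm", "kwargs": {
  "plan": [
    [0,0,-2,0,0,0,100],
    [0,0,-4,0,0,0,100],
    [0,0,-4,0,0,0,100],
    [0,0,-2,0,0,0,100],
    [0,0,0,0,0,0,100]
  ]
}}

```text
time_s: 18.85
ee_pos: [645.9, -157.7, 328.9]
orientation: [0.041, 0.999, -0.0, 0.004]
contact_force: [0.7, -1.3, -0.3]
width: 53.7
finger_force: 0.0
```

```bash
python3 - <<'E'
from h import *
plan([638.2,-157.7,222])
s=snap('wrist');W=np.array([world(s,(a,b),0) for a in range(560) for b in range(420) if s['range_z'][b,a]>0])
c=np.linalg.norm(W[:,:2]-[644,-158],axis=1)<30
T=W[c&(W[:,2]>60)&(W[:,2]<100)];T=T[T[:,2]>T[:,2].max()-5];print('knob top (want z 68)',len(T),cv2.minAreaRect(T[:,:2].astype(np.float32)),np.median(T[:,2]))
s2=snap('side')
im=np.hstack([cv2.resize(s['image'],(400,300)),cv2.resize(s2['image'][240:315,330:430],(400,300))])
cv2.imwrite('pics/g.png',im[:,:,::-1])
E
```

```text
t 18.85 pos [ 645.9 -157.7  328.9] F [ 0.7 -1.3 -0.3] w 53.7 yaw 175.27 tilt [ 0.48 -0.06]
shift cm [ 0.86 -0.06 10.68] q [ 0.67  0.78 -0.78  1.53  0.6   1.08  1.23]
knob top (want z 68) 770 ((643.0853881835938, -158.3792724609375), (22.10869789123535, 21.5034122467041), 69.02207946777344) 68.17784371326594
```

View pics/g.png

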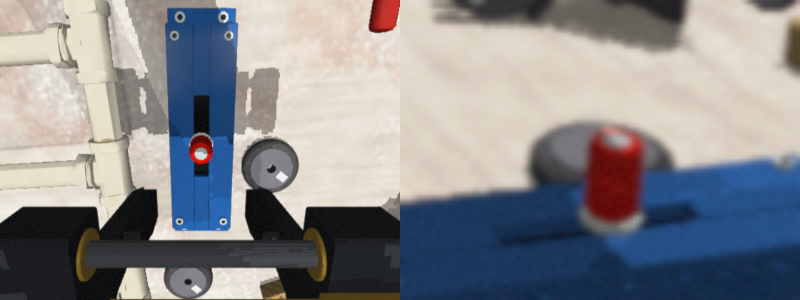

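The pin is upright with its collar on the cover. Knob top measures 68.2 mm against the expected 68, and the gripper is clear.

```bash
python3 -c "
from rig import arm
print(arm.finish_job())"
```

```text
the job is handed in; nothing more can be done
None
```

The pin is fully home in the jig's blind hole, upright and released, and the job is handed in at about 19 s; the hand-in gave no verdict, and I steered clear of the wheel, tub and tape measure but did not re-measure them.

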